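Shut, lock and hold down a gilded lattice grille

TASK

The gilded lattice leaf stands ajar on its frame on the bench. Push it shut until it seats on its ball catch, then turn its wing fastener a quarter turn clockwise until the slot lines up with the index grooves on its round plate, pointing at the steel keep in the frame. Then press the leaf down with your fingertips until it is fully flush with the frame and finish still holding it pressed there, so that I can tighten the hinge screws; leave the things lying around it where they are.

Things in the scene. Friction and masses are not known exactly. Their poses are not given: they have to be found in the camera images.
- frame: Grille frame of yellow-primed wood lying on its back, fixed to the bench: 336 (x) by 306 (y) mm, face 60 mm above the bench, members 35 mm wide. Origin: centre of its underside. z up; +y to the hinge side (carved scrolls, 11 mm proud of the face); -y to the lock side, with a steel keep, 60 mm long, let in flush at mid length; x along the hinge.
- leaf (a joint): Angle of the hinged gilded leaf, rad: 0 = flush with the frame (hard stop), larger = more open, up to 1.25. About 0.3 kg, 260 mm (frame x) by 231 mm (pin to free edge), 16 mm thick, outer face level with the hinge pin. A solid flat rail 55 mm wide runs along the free edge, behind it a lattice with a rose 10 mm proud. Its stiff hinge (2 N at the free edge) holds it where it is left.
- leaf_edge (a point): Middle of the leaf's free edge, at the outer face, 231 mm from the pin. On closing, a sprung ball catch resists here with 3 to 8 N between 0.08 and 0.05 rad, then snaps in. Below 0.022 rad two sprung rubber buffers lift against the edge: let go, the leaf rests at about 0.017 rad, 4 mm proud; about 10 N pressed on the rail brings it flush, below 0.003 rad.
- leaf_hinge (a point): Point on the hinge pin at mid length: 117 mm to the +y side of the frame's centre, 60 mm above the bench. The pin runs along the frame's x. Shut, the leaf lies to the -y side of it; on opening, its free edge swings up and over towards +y.
- leaf_press (a point): Point on the outer face of the leaf's rail, turning with the leaf: 202 mm from the hinge pin, 29 mm in from the free edge, 75 mm to the frame's -x side of the fastener. A clear flat place to push the leaf shut and to press it down. Its z axis is the leaf's outward normal.
- fastener (a joint): Turn of the quarter-turn fastener, rad, clockwise seen from above. 0 = wing and slot parallel to the free edge (frame x), unlocked. 1.571 = locked: slot in line with the two light index grooves in the round plate, square to the free edge, tongue under the keep. Stops at -0.1 and 1.9, none at 1.571; friction 0.06 N m, stays put. Past 0.8 its tongue would strike the keep if the leaf is not yet shut.
- fastener_grip (a point): On the fastener's axis, 22 mm above the leaf's face, the height to grip. Steel wing 42 mm long, 10 mm thick, 6 to 26 mm above the face, a dark slot along its top; boss under it 24 mm across, dark round plate 48 mm. It sits in the middle of the rail: frame x = 0, 202 mm from the hinge pin, 29 mm in from the free edge. Its x axis lies along the wing.
- jar: Bystander: amber glass jar with a brass cap, 68 mm across, 85 mm high, standing on the bench off the lock side; origin at the centre of its underside.
- size_tin: Bystander: tin, 74 mm across, 55 mm high; origin at the centre of its underside.
- rose: Bystander: loose carved gilded rose, 76 mm across, 34 mm high; origin at the centre of its underside.
- brush: Bystander: brush lying on the bench off the lock side, beyond the jar, tin and rose; origin at its underside.
- screwdriver: Bystander: screwdriver lying on the bench off the hinge side; origin at its underside.
- leaf_book: Bystander: paper booklet of gold leaf, 85 by 85 by 9 mm, on the bench off the hinge side; origin at the centre of its underside.

How it is judged:
On the way, in this order (a step that is already met when the one before it is completed fails the run):
1. the leaf is shut and seated on its catch, the fastener still unlocked (value of joint leaf below 0.024 rad and value of joint fastener below 0.8 rad), for 0.2 s.
2. the fastener is turned until its slot lines up with the index grooves, the leaf staying shut (value of joint fastener between 1.431 and 1.711 rad and value of joint leaf below 0.024 rad), for 0.2 s.
At the end, for the whole second after the job is handed in: The fingers hold the leaf pressed (more than 4 N) flush with the frame (leaf angle under 0.006 rad, 1.4 mm at the free edge; unheld it springs back to 3 mm or more), with the fastener's slot within 8 degrees of the index grooves (1.431 to 1.711 rad) (value of joint leaf below 0.006 rad and value of joint fastener between 1.431 and 1.711 rad and contact force between the fingers and leaf above 4 N); the arm keeps its last pose, push and grip.
It fails at once if a thing lying around the grille is shifted by more than 30 mm (distance of any of jar, size_tin, rose, brush, screwdriver, leaf_book from where it was at the start of the episode above 0.03 m).
It also fails if it takes over 64 s, if anything falls off the work surface, if the arm or the gripper's body presses on something with over 40 N, if the wrist force passes 120 N, or if a joint passes its speed limit or range.

ROBOT

A 6-joint arm with a two-finger parallel gripper is mounted at the origin on the work surface. World frame = base frame: x ahead of the robot, y to its left, z up, the work surface at z = 0. Lengths are in m, angles in rad, forces in N, time in s.
With the tool pointing down it reaches from about 0.3 to 0.775 m from the base axis. Payload 14.6 kg.
Tool frame: the origin (TCP) lies at the very end of the fingers, on their centre line; the grasp point (between the pads) lies 19 mm behind it; z points along the fingers, y is the line along which they close (so a half turn about z gives the same grasp; the last joint's range is limited). The gripper opens to 94 mm and grips with 3 to 60 N. Pads are 16 mm wide; open, the fingers measure 119 mm over their backs; the gripper's body (75 mm by 177 mm) begins 78 mm behind the grasp point.
Start: joints at [1.282, 0.3, 1.521, -0, 1.321, -0.067], TCP at [0.121, 0.537, 0.205] pointing down, gripper open.
Joint ranges: [-3.03, 3.03], [-0.79, 2.21], [0.23, 2.52], [-1.04, 4.18], [0, 3.07], [-2.55, 2.55]. Speed limits (rad/s): [2.22, 2.22, 2.57, 3.14, 3.14, 3.14].

INTERFACE

Orientations are given as [roll, pitch, yaw] about the fixed x, y, z axes, in that order (R = Rz(yaw) Ry(pitch) Rx(roll)).
In Python, from station import telemetry, cams, hand_in, nets gives the robot as it stands.
- The arm moves only by the tool move_arm, never from a script. Its argument "increments" is a list of rows, each a list of 4 numbers: the shift along the tool's x, y, z in m, then the turn about the tool's z in rad. In form: [[tx, ty, tz, roll], ...]. A call has 1 to 20 rows; each row shifts and turns the commanded pose from where the row before left it, along the tool's axes as they then stand; what a row does not reach is not made up. A row lasts 1/8 s, in which the tool goes at most 62.5 mm and 10.7 degrees, less where a joint would pass 70% of its speed; a pose out of reach is approached as far as the arm can. A call is refused whole if a number of a shift passes 0.0625 or a number of a turn 0.188, either way. A call with a gripper value outside its range is refused whole. "grip" is the opening, from 0 (shut) to 1 (fully open), set as the call begins (left out, the last holds). The fingers move at their own pace and stop on an object; "force" is the grip in N (left out, the last holds). Time passes only in rows, so rows that do not move let the fingers close. It gives the time, the measured TCP pose, the force, the opening and the grip force at its end, in the units of the state.
- telemetry.get_obs(): the state, without advancing time (a new reading comes with each control period).
- cams.camera(name): name is "scene" or "top"; returns the picture (400x640x3 uint8, blue, green, red); there is no depth.
- cams.camera_model(name): a dict with "intrinsics" (3x3 intrinsics, pixels), "xyz" and "attitude" of the camera in the world. Camera axes: x right, y up, looking along -z (the intrinsics and any distortion apply to the point x, -y, -z); pixel columns grow to the right and rows downward; lengths in m; the calibration is good to about 2 mm. A picture is of the moment at which its call begins. camera_model takes no time and is no camera call.
- hand_in(): hands the job in; it is judged then, once.
Trained networks look in the newest picture that a camera, given by its name, has taken for a name from the list of things; names that differ only in an ending like _2 or _b are one class to them, and where a whole thing is asked for, a point or a joint stands for the part that bears it (a point fixed in the world has none). Each returns a list of dicts, best first, with "conf" (0 to 1); they miss things now and then, are a little off and sometimes report something else, mostly with a low value. They report only what shows in the picture. A call takes as long as a camera call.
- nets.search_frame(camera, query): "extent" ([left, top, right, bottom] in pixels, round what is visible of it).
- nets.mark_of(camera, query): "centre" ([column, row] in pixels: a listed point, or the origin of a listed thing).
The state is a dict: "time_s": time; "qpos": joint angles; "joint_vel": joint speeds; "tau": joint torques, N m; "ee_pos": TCP position; "eef_rot": TCP orientation; "force": force on the tool from outside, world axes, zero at the start; "moment": the same for the moment, N m; "grip_width": finger opening in m; "grip_force": force on a finger pad.
Only numpy, scipy, OpenCV 4.12 (cv2) and the standard library are available. Lean on these libraries where they do the work, as an engineer would, in place of code of your own. Each camera call takes 0.05 s, during which the arm holds its last target. There are 200 camera calls.

## Working session

There is one attempt and no reset: what is moved stays moved. The work goes in short steps, Python scripts to look and compute and a tool call to move; the robot and the scene stay as the last step left them, time stands still between calls to the robot, and variables do not carry over. Pictures are saved under pics/ and viewed, at most 10 in all, crops included, and the job is handed in when it is done.

Besides the shell and the picture viewer there is one more tool, called after "Emit:" in YAML: its name, and indented under it one key for each argument. move_arm: Moves the arm, as the interface text tells. Its arguments: {"type":"object","properties":{"increments":{"type":"array"},"grip":{"type":"number"},"force":{"type":"number"}},"required":["increments"]}

```bash
mkdir -p pics; ls; python3 - <<'E'
from station import telemetry, cams, nets
import cv2
for c in ("scene","top"):
    cv2.imwrite(f"pics/{c}0.png",cams.camera(c))
    m=cams.camera_model(c); print(c,m)
    for q in ("frame","leaf_edge","leaf_hinge","leaf_press","fastener_grip","jar","size_tin","rose"):
        r=nets.mark_of(c,q); print(q,[( [round(float(v),1) for v in d["centre"]],round(d["conf"],2)) for d in r[:2]])
print(telemetry.get_obs())
E
```

```text
pics
scene {'intrinsics': array([[401.03405882,   0.        , 320.80630142],
       [  0.        , 401.03405882, 199.39120543],
       [  0.        ,   0.        ,   1.        ]]), 'xyz': array([0.12579774, 0.44239525, 0.64181501]), 'attitude': array([ 0.83394594,  0.00316569, -2.24577482])}
frame [([339.0, 219.9], 0.88)]
leaf_edge [([285.8, 304.7], 0.66), ([368.2, 129.0], 0.64)]
leaf_hinge [([296.1, 221.0], 0.97)]
leaf_press [([383.6, 162.0], 0.66)]
fastener_grip [([351.6, 141.5], 0.64)]
jar [([396.1, 155.9], 0.56)]
size_tin [([461.8, 214.6], 0.97), ([284.2, 305.9], 0.61)]
rose [([418.5, 182.2], 0.84)]
top {'intrinsics': array([[490.31962258,   0.        , 313.62225044],
       [  0.        , 490.31962258, 193.79051062],
       [  0.        ,   0.        ,   1.        ]]), 'xyz': array([0.41917403, 0.04552361, 1.17341883]), 'attitude': array([ 0.13857052,  0.00771057, -1.55846087])}
frame [([335.4, 187.6], 0.89)]
leaf_edge [([366.6, 174.4], 0.58)]
leaf_hinge [([334.2, 185.8], 0.74), ([282.7, 178.1], 0.62)]
leaf_press [([349.5, 210.8], 0.57)]
fastener_grip [([343.6, 172.3], 0.54)]
jar [([446.9, 151.3], 0.75)]
size_tin [([431.5, 259.2], 0.85), ([365.1, 172.9], 0.52)]
rose [([435.4, 197.0], 0.58)]
{'time_s': 0.9, 'qpos': array([ 1.28243586e+00,  2.99886672e-01,  1.52099388e+00,  8.09115278e-06,
        1.32067619e+00, -6.66242505e-02]), 'joint_vel': array([ 1.42756646e-04,  4.51994779e-05, -6.64856142e-04,  8.61387813e-05,
        2.30293454e-04, -4.48361366e-04]), 'tau': array([-1.23857708e-04, -5.31677663e+01, -3.52898133e+01,  7.08710100e-02,
        2.13928887e-02, -1.94968777e-05]), 'ee_pos': array([0.12097169, 0.53653086, 0.20545549]), 'eef_rot': array([ 3.14155631e+00, -5.43162875e-06,  2.91985443e+00]), 'force': array([0.10063028, 0.40391113, 0.05066838]), 'moment': array([ 0.00673925, -0.03871897,  0.00210057]), 'grip_force': 0.0, 'grip_width': 0.09401159666641307}
```

View pics/scene0.png

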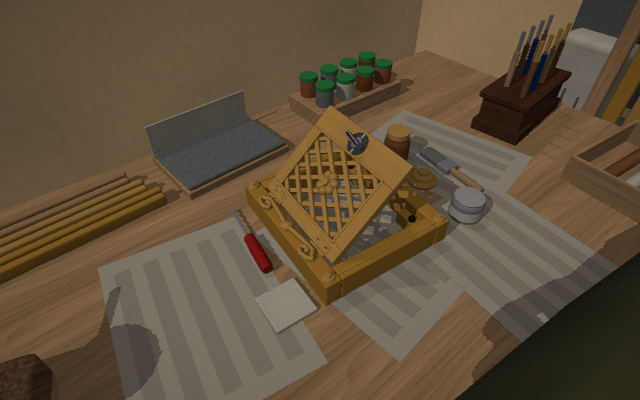

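View pics/top0.png

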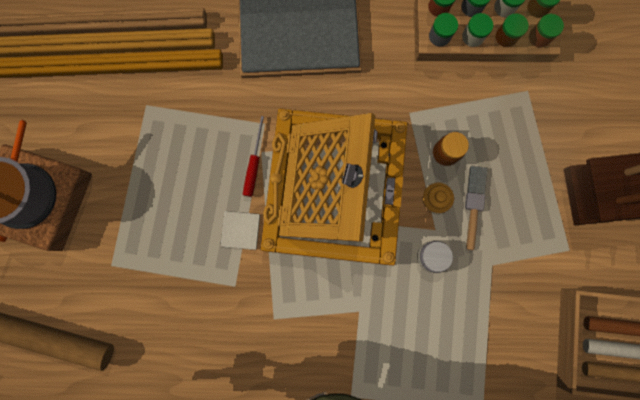

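The scene view shows the leaf ajar, with the fastener near (357,143), the hinge to the lower left and the jar, rose and tin off the lock side. In the top view the frame spans about (265–405, 110–264) and the fastener is at (353,175). I'll enlarge both to get corners.

```bash
python3 - <<'E'
import cv2
a=cv2.imread("pics/top0.png")[100:275,240:420]; b=cv2.imread("pics/scene0.png")[95:305,235:455]
a=cv2.resize(a,None,fx=3.4,fy=3.4,interpolation=cv2.INTER_CUBIC);b=cv2.resize(b,None,fx=2.8,fy=2.8,interpolation=cv2.INTER_CUBIC)
cv2.imwrite("pics/topc.png",a);cv2.imwrite("pics/scenec.png",b)
E
```

```text
(no output)
```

View pics/topc.png

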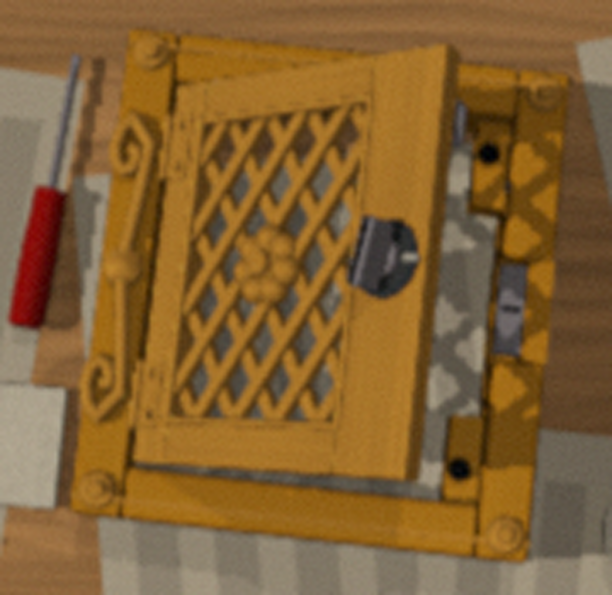

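View pics/scenec.png

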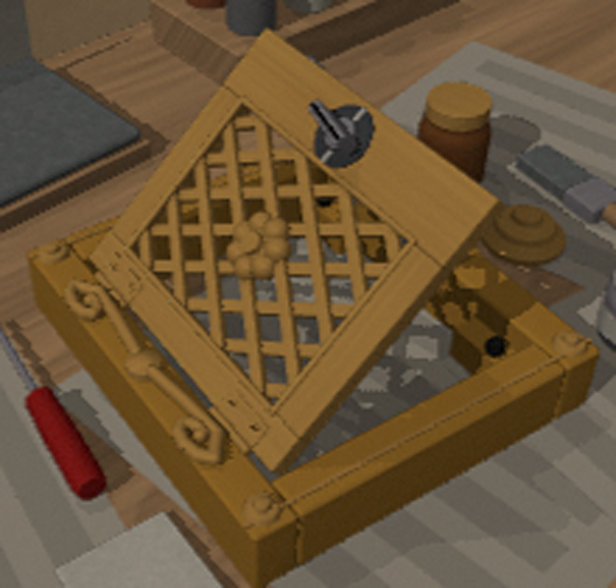

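```bash
cat > h.py <<'E'
import numpy as np
from scipy.spatial.transform import Rotation as R
from scipy.optimize import least_squares
from station import cams
def proj(c,P):
    m=cams.camera_model(c); p=(np.atleast_2d(P)-m["xyz"])@R.from_euler("xyz",m["attitude"]).as_matrix()
    p=p*[1,-1,-1]; q=p@m["intrinsics"].T; return q[:,:2]/q[:,2:]
def leafpt(x,r,h,a): # frame coords; r from pin, h above outer face
    return np.array([x,.117-r*np.cos(a)+h*np.sin(a),.06+r*np.sin(a)+h*np.cos(a)])
def world(f,P): return R.from_euler("z",f[2]).apply(P)+[f[0],f[1],0]
E
cat > fit.py <<'E'
from h import *
X,Y=.168,.153
fc=[(X,Y),(X,-Y),(-X,-Y),(-X,Y)]
T=lambda p:(p[0]/3.4+240-.35,p[1]/3.4+100-.35)
S=lambda p:(p[0]/2.8+235-.35,p[1]/2.8+95-.35)
obs=[]
for p,q in zip(fc,[(130,30),(568,75),(525,560),(72,512)]): obs.append(("top",("f",*p),T(q)))
for p,q in zip([fc[0],fc[3],fc[2]],[(30,252),(250,530),(597,352)]): obs.append(("scene",("f",*p),S(q)))
for p,q in zip([(.13,.231,0),(-.13,.231,0)],[(443,47),(405,478)]): obs.append(("top",("l",*p),T(q)))
for p,q in zip([(.13,.231,0),(-.13,.231,0),(0,.202,.0)],[(265,30),(497,205),(344,135)]): obs.append(("scene",("l",*p),S(q)))
def res(v):
    o=[]
    for c,k,q in obs:
        P=np.array([k[1],k[2],.06]) if k[0]=="f" else leafpt(*k[1:],v[3])
        o.append(proj(c,world(v,P))[0]-q)
    return np.array(o).ravel()
s=least_squares(res,[.43,0,0,.6],loss="soft_l1")
print(s.x.round(4));print(res(s.x).reshape(-1,2).round(1).tolist())
from station import nets,telemetry
f=s.x
for n,k in [("press",(-.075,.202,0)),("grip",(0,.202,.022)),("edge",(0,.231,0))]:
    for a in (f[3],.0):
        P=world(f,leafpt(*k,a)); print(n,P.round(4),proj("top",P).round(1),proj("scene",P).round(1))
# bystanders in frame
def ground(c,uv,z=0):
    m=cams.camera_model(c);K=m["intrinsics"];d=np.linalg.inv(K)@[*uv,1];d=R.from_euler("xyz",m["attitude"]).apply(d*[1,-1,-1])
    return m["xyz"]+d*(z-m["xyz"][2])/d[2]
for n,uv in dict(jar=(446.9,151.3),tin=(431.5,259.2),rose=(435.4,197)).items(): print(n,ground("top",uv).round(3))
E
python3 fit.py
```

```text
[ 0.5972  0.0103 -0.1007  0.7239]
[[-1.3, -1.6], [-0.3, -0.9], [-0.6, 0.8], [-2.5, -0.6], [-2.0, -1.4], [1.1, 3.3], [2.2, -1.2], [0.6, -1.3], [-1.1, 0.1], [1.1, -1.1], [1.1, -2.0], [0.5, 0.7]]
press [ 0.5191 -0.0164  0.1938] [[348.9 212.2]] [[382.4 162.9]]
press [ 0.5141 -0.0668  0.06  ] [[367.3 220.7]] [[394.7 205.5]]
grip [ 0.5952 -0.0094  0.2103] [[346.  173.4]] [[352.4 138.7]]
grip [ 0.5887 -0.0743  0.082 ] [[371.5 186.8]] [[373.5 178.7]]
edge [ 0.5916 -0.0455  0.213 ] [[364.2 175.1]] [[367.5 131.9]]
edge [ 0.5858 -0.1032  0.06  ] [[383.1 189.6]] [[382.7 181.8]]
jar [ 0.691 -0.267  0.   ]
tin [ 0.429 -0.224  0.   ]
rose [ 0.578 -0.237  0.   ]
```

The fit (frame at 0.597, 0.010, yaw −0.10; leaf ≈ 0.72 rad) agrees with the network marks. Next, lift, align the tool with the frame and go above the press point with closed fingers.

Emit:
move_arm:
  increments:
    - [0, 0, -0.05, -0.06]
    - [0, 0, -0.05, -0.06]
    - [-0.0283, -0.0314, 0, 0]
    - [-0.0283, -0.0314, 0, 0]
    - [-0.0283, -0.0314, 0, 0]
    - [-0.0283, -0.0314, 0, 0]
    - [-0.0283, -0.0314, 0, 0]
    - [-0.0283, -0.0314, 0, 0]
    - [-0.0283, -0.0314, 0, 0]
    - [-0.0283, -0.0314, 0, 0]
    - [-0.0283, -0.0314, 0, 0]
    - [-0.0283, -0.0314, 0, 0]
    - [-0.0283, -0.0314, 0, 0]
    - [-0.0283, -0.0314, 0, 0]
    - [-0.0283, -0.0314, 0, 0]
    - [-0.0283, -0.0314, 0, 0]
    - [-0.0283, -0.0314, 0, 0]
    - [-0.0283, -0.0314, 0, 0]
    - [0, 0, 0, 0]
  grip: 0
  force: 20

```text
time_s: 3.28
ee_pos: [0.5211, -0.0111, 0.3047]
eef_rot: [-3.141, -0.001, 3.037]
force: [-0.9, 0.1, -0.2]
grip_width: 0.0004
grip_force: 0.0
```

Emit:
move_arm:
  increments:
    - [0, 0, 0.02, 0]
    - [0, 0, 0.02, 0]
    - [0, 0, 0.02, 0]
    - [0, 0, 0.02, 0]
    - [0, 0, 0.02, 0]
    - [0, -0.0053, 0.0088, 0]
    - [0, -0.0053, 0.0088, 0]
    - [0, -0.0053, 0.0088, 0]
    - [0, -0.0053, 0.0091, 0]
    - [0, -0.0053, 0.0091, 0]
    - [0, -0.0053, 0.0091, 0]
    - [0, -0.0038, 0.0097, 0]
    - [0, -0.0038, 0.0097, 0]
    - [0, -0.0038, 0.0097, 0]
    - [0, -0.0023, 0.0102, 0]
    - [0, -0.0023, 0.0102, 0]
    - [0, -0.0023, 0.0102, 0]
    - [0, 0, 0, 0]

```text
time_s: 5.52
ee_pos: [0.5149, -0.0592, 0.0911]
eef_rot: [3.141, -0.002, 3.04]
force: [0.0, -0.1, 0.9]
grip_width: 0.0003
grip_force: 0.0
```

Emit:
move_arm:
  increments:
    - [0, -0.001, 0.006, 0]
    - [0, -0.001, 0.006, 0]
    - [0, 0, 0.006, 0]
    - [0, 0, 0.005, 0]
    - [0, 0, 0.004, 0]
    - [0, 0, 0, 0]

```text
time_s: 6.28
ee_pos: [0.5149, -0.061, 0.0646]
eef_rot: [3.141, -0.001, 3.04]
force: [-0.5, 0.2, -0.3]
grip_width: 0.0002
grip_force: 0.0
```

```bash
python3 - <<'E'
from station import cams
import cv2
b=cams.camera("scene")[120:290,250:450]
cv2.imwrite("pics/s2.png",cv2.resize(b,None,fx=3.2,fy=3.2,interpolation=cv2.INTER_CUBIC))
E
```

```text
(no output)
```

View pics/s2.png

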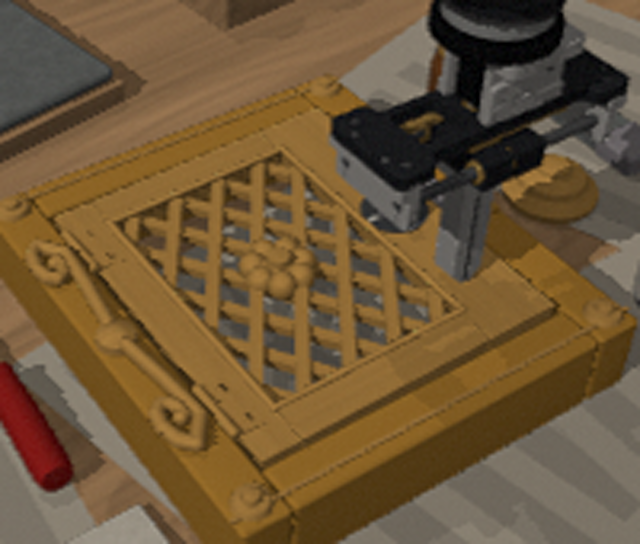

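The leaf is down level with the frame, with the fingertips at about (460,270) on the rail, and the catch seems to have snapped in. I'll press a little more to confirm.

Emit:
move_arm:
  increments:
    - [0, 0, 0.001, 0]
    - [0, 0, 0.001, 0]
    - [0, 0, 0.001, 0]
    - [0, 0, 0.001, 0]
    - [0, 0, 0, 0]
    - [0, 0, 0, 0]

```text
time_s: 7.08
ee_pos: [0.5152, -0.0611, 0.0613]
eef_rot: [-3.142, 0.0, 3.04]
force: [-2.8, 1.0, 6.1]
grip_width: 0.0004
grip_force: 3.0
```

Emit:
move_arm:
  increments:
    - [0, 0, -0.01, 0]
    - [0, 0, -0.03, 0]
    - [0, 0, -0.05, 0]
    - [0.03, 0.04, -0.05, 0]
    - [0.03, 0.05, 0, 0]
    - [0.03, 0.05, 0, 0]
    - [0.02, 0.04, 0, 0]
    - [0, 0, 0, 0]
  grip: 0.5

```text
time_s: 8.07
ee_pos: [0.4261, 0.126, 0.1959]
eef_rot: [3.141, 0.001, 3.043]
force: [1.1, -0.4, 0.1]
grip_width: 0.0468
grip_force: 0.0
```

```bash
python3 - <<'E'
from h import *
from station import nets,telemetry
import cv2
f=[.5972,.0103,-.1007]
ims=[]
for c,(u,v) in (("scene",(330,140)),("top",(330,145))):
    im=cams.camera(c); ims.append(cv2.resize(im[v:v+80,u:u+80],(400,400),interpolation=cv2.INTER_CUBIC))
    print(c,[(d["centre"],round(d["conf"],2)) for q in ("fastener_grip","leaf_press","leaf_edge") for d in nets.mark_of(c,q)[:2]], proj(c,world(f,leafpt(0,.202,.022,.017))),proj(c,world(f,leafpt(0,.202,.0,.017))),proj(c,world(f,leafpt(0,.231,.0,.017))))
cv2.imwrite("pics/f3.png",np.hstack(ims))
E
```

```text
scene [([422.9, 181.5], 0.61), ([374.4, 177.2], 0.6), ([394.7, 205.0], 0.64), ([384.7, 179.4], 0.78)] [[373.45948855 177.59659775]] [[372.75309662 185.19721129]] [[382.87691708 180.50410458]]
top [([373.3, 188.4], 0.67), ([283.3, 178.5], 0.59), ([385.5, 192.6], 0.96)] [[371.51635033 186.53345508]] [[370.62887217 188.02067977]] [[383.29398502 189.38902716]]
```

View pics/f3.png

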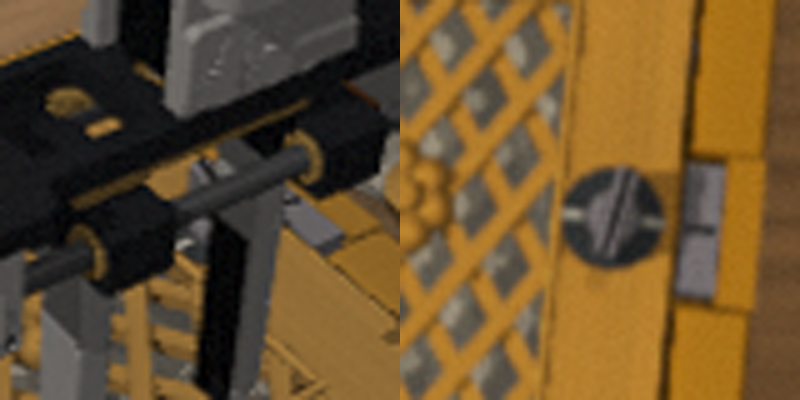

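The leaf sits shut, with the plate at about (372.4,188.6) in the top view, the grooves towards the keep and the wing slot along the rail. I'll refine the fastener position from both views, using the actual wing angle.

```bash
python3 - <<'E'
from h import *
f0=np.array([.5972,.0103])
def r(v):
    f=[*v,-.1007]; o=[]
    for c,k,q in [("top",(0,.202,.026),(372.8,187.6)),("top",(0,.202,.0),(372.4,188.6)),("top",(0,.231,0),(385.5,192.6)),("scene",(0,.202,.022),(374.4,177.2)),("scene",(0,.231,0),(384.7,179.4)),("scene",(-.075,.202,0),(394.7,205.))]:
        o.append(proj(c,world(f,leafpt(*k,.017)))[0]-q)
    return np.array(o).ravel()
s=least_squares(r,f0); print(s.x, r(s.x).reshape(-1,2).round(1).tolist())
f=[*s.x,-.1007];P=world(f,leafpt(0,.202,.022,.017));print(P)
# wing direction from slot line in top crop: (632,170)-(600,258) at height .026
uv=[((632-400)/5+330,170/5+145),((600-400)/5+330,258/5+145)]
from numpy.linalg import inv
m=cams.camera_model("top");out=[]
for p in uv:
    d=R.from_euler("xyz",m["attitude"]).apply(inv(m["intrinsics"])@[*p,1]*[1,-1,-1]); out.append(m["xyz"]+d*(.0895-m["xyz"][2])/d[2])
d=out[0]-out[1]; print(out,"wing yaw",np.arctan2(d[1],d[0]),"len",np.linalg.norm(d))
E
```

```text
[0.59497839 0.00751331] [[0.1, -0.3], [-0.5, 0.4], [-1.0, -2.2], [0.7, 0.4], [-0.2, 1.1], [1.9, -0.6]]
[ 0.58647388 -0.07665495  0.08543066]
[array([ 0.60525306, -0.08441476,  0.0895    ]), array([ 0.56532596, -0.06995616,  0.0895    ])] wing yaw -0.347435373011477 len 0.04246439103094858
```

The wing is about 0.25 rad clockwise already (world yaw ≈ −0.35). I'll align with it, move over it and descend.

Emit:
move_arm:
  increments:
    - [-0.0224, -0.0232, 0, 0]
    - [-0.0224, -0.0232, 0, 0]
    - [-0.0224, -0.0232, 0, 0]
    - [-0.0224, -0.0232, 0, 0]
    - [-0.0224, -0.0232, 0, 0]
    - [-0.0224, -0.0232, 0, 0]
    - [-0.0224, -0.0232, 0, 0]
    - [-0.0224, -0.0232, 0, 0]
    - [0, 0, 0.02, 0.125]
    - [0, 0, 0.02, 0.125]
    - [0, 0, 0.02, 0]
    - [0, 0, 0.02, 0]
    - [0, 0, 0.02, 0]
    - [0, 0, 0.015, 0]
    - [0, 0, 0.01, 0]
    - [0, 0, 0, 0]
  grip: 0.5

```text
time_s: 10.48
ee_pos: [0.5862, -0.0788, 0.0698]
eef_rot: [-3.141, -0.001, 2.79]
force: [-0.9, -0.8, 0.7]
grip_width: 0.0472
grip_force: 0.0
```

Emit:
move_arm:
  increments:
    - [0, 0.002, 0, 0]
    - [0, 0, 0, 0]
    - [0, 0, 0, 0]
    - [0, 0, 0, 0]
    - [0, 0, 0, 0]
    - [0, 0, 0, 0]
  grip: 0
  force: 25

```text
time_s: 11.22
ee_pos: [0.5879, -0.0753, 0.0706]
eef_rot: [3.139, 0.001, 2.79]
force: [6.5, 10.8, -1.5]
grip_width: 0.0098
grip_force: 25.0
```

Emit:
move_arm:
  increments:
    - [0, 0.002, 0, 0]
    - [0, 0, 0, 0]

```text
time_s: 11.48
ee_pos: [0.588, -0.0751, 0.0705]
eef_rot: [-3.141, 0.001, 2.79]
force: [2.5, -0.9, 2.3]
grip_width: 0.0103
grip_force: 25.0
```

Emit:
move_arm:
  increments:
    - [0, 0, 0, 0.11]
    - [0, 0, 0, 0.11]
    - [0, 0, 0, 0.11]
    - [0, 0, 0, 0.11]
    - [0, 0, 0, 0.11]
    - [0, 0, 0, 0.11]
    - [0, 0, 0, 0]

```text
time_s: 12.35
ee_pos: [0.5877, -0.0755, 0.0705]
eef_rot: [-3.141, 0.001, 2.13]
force: [-0.2, -4.8, 3.3]
grip_width: 0.0097
grip_force: 25.0
```

Emit:
move_arm:
  increments:
    - [0, 0, 0, 0.11]
    - [0, 0, 0, 0.11]
    - [0, 0, 0, 0.11]
    - [0, 0, 0, 0.11]
    - [0, 0, 0, 0.11]
    - [0, 0, 0, 0.11]
    - [0, 0, 0, 0]
    - [0, 0, 0, 0]
    - [0, 0, 0, 0]

```text
time_s: 13.48
ee_pos: [0.5872, -0.0756, 0.0702]
eef_rot: [-3.141, 0.001, 1.472]
force: [-4.6, -5.8, 3.8]
grip_width: 0.0103
grip_force: 25.0
```

Emit:
move_arm:
  increments:
    - [0, 0, 0, 0]
    - [0, 0, 0, 0]
    - [0, 0, 0, 0]
    - [0, 0, -0.02, 0]
    - [0, 0, -0.05, 0]
    - [0, 0, -0.05, 0]
    - [0.05, -0.03, 0, 0]
    - [0.05, -0.03, 0, 0]
    - [0.05, -0.03, 0, 0]
    - [0.05, -0.03, 0, 0]
    - [0, 0, 0, 0]
  grip: 0.5

```text
time_s: 14.85
ee_pos: [0.4872, 0.1389, 0.1905]
eef_rot: [3.141, -0.001, 1.475]
force: [1.6, -0.2, 0.4]
grip_width: 0.0468
grip_force: 0.0
```

```bash
python3 - <<'E'
from h import *
import cv2
im=cams.camera("top")
cv2.imwrite("pics/f4.png",cv2.resize(im[155:225,335:405],(560,560),interpolation=cv2.INTER_CUBIC))
E
```

```text
(no output)
```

View pics/f4.png

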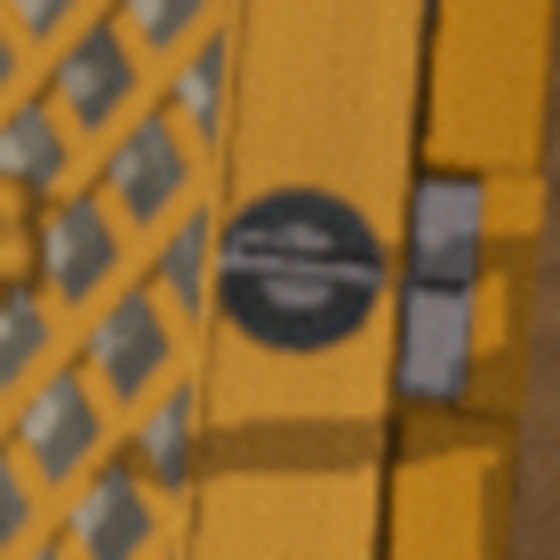

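The slot, from (225,262) to (385,275), lies in line with the grooves, square to the rail and pointing at the keep mark at (437,285). Next I'll press the rail with closed fingers.

Emit:
move_arm:
  increments:
    - [-0.0339, 0.0076, 0, 0]
    - [-0.0339, 0.0076, 0, 0]
    - [-0.0339, 0.0076, 0, 0]
    - [-0.0339, 0.0076, 0, 0]
    - [-0.0339, 0.0076, 0, 0]
    - [-0.0339, 0.0076, 0, 0]
    - [0, 0, 0.02, 0]
    - [0, 0, 0.02, 0]
    - [0, 0, 0.02, 0]
    - [0, 0, 0.02, 0]
    - [0, 0, 0.02, 0]
    - [0, 0, 0.015, 0]
    - [0, 0, 0.006, 0]
    - [0, 0, 0, 0]
    - [0, 0, 0, 0]
  grip: 0
  force: 20

```text
time_s: 16.77
ee_pos: [0.5138, -0.071, 0.0699]
eef_rot: [3.141, 0.0, 1.47]
force: [0.1, -0.3, -0.4]
grip_width: 0.0003
grip_force: 0.0
```

Emit:
move_arm:
  increments:
    - [0, 0, 0.002, 0]
    - [0, 0, 0.002, 0]
    - [0, 0, 0.001, 0]
    - [0, 0, 0.001, 0]
    - [0, 0, 0.001, 0]
    - [0, 0, 0.001, 0]
    - [0, 0, 0, 0]
    - [0, 0, 0, 0]

```text
time_s: 17.77
ee_pos: [0.5134, -0.0709, 0.0616]
eef_rot: [3.141, 0.0, 1.47]
force: [-2.2, 1.1, 5.7]
grip_width: 0.0006
grip_force: 2.6
```

Emit:
move_arm:
  increments:
    - [0, 0, 0.001, 0]
    - [0, 0, 0.001, 0]
    - [0, 0, 0, 0]
    - [0, 0, 0, 0]

```text
time_s: 18.27
ee_pos: [0.5135, -0.0709, 0.0601]
eef_rot: [3.141, 0.0, 1.47]
force: [-4.4, 0.7, 13.1]
grip_width: 0.0009
grip_force: 6.2
```

Emit:
move_arm:
  increments:
    - [0, 0, 0.001, 0]
    - [0, 0, 0, 0]
    - [0, 0, 0, 0]

```text
time_s: 18.65
ee_pos: [0.5136, -0.0709, 0.0599]
eef_rot: [3.141, 0.0, 1.47]
force: [-10.2, 2.4, 22.8]
grip_width: 0.0006
grip_force: 11.3
```

The z reading stays at 0.060 while the force jumps from 13 N to 23 N, so the leaf is on its hard stop. Handing in.

```bash
python3 -c "
from station import hand_in; print(hand_in())"
```

```text
the job is handed in; nothing more can be done
None
```

The leaf is shut on its catch, the fastener's slot is in line with the index grooves, and the closed fingertips are holding the rail flush at about 23 N; I handed the job in at about 19 s, and no verdict came back.

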